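Tip the spare key out of the tall holder

TASK

The spare key has dropped to the bottom of the tall blue holder, too deep to reach. Lay the holder gently on its side and let go, then take hold of it afresh and raise its foot so that the key slides out of the mouth onto the bare white shelf. Then stand the holder upright on the shelf again, beside the turntable, and lay the key flat in the little wooden tray on the turntable, leaving the bell, the paperweight and the tape measure where they are.

Things in the scene. Friction and masses are not known exactly. Their poses are not given: they have to be found in the camera images.
- holder_mid (a point): Centre (half-way up, on the axis) of the tall blue square holder, 50 x 50 mm outside, 160 mm tall, open at the top. z runs along it from foot to mouth (80 mm each way from this point), x and y are square to its flat sides. It starts upright on the shelf with the key inside.
- holder: The same holder; origin at the centre of its underside, same axes. Walls 5 mm, inside 40 x 40 mm, inner floor 12 mm above the underside, weighted foot, about 0.32 kg. Its enamel is slippery: the key slides in it once the mouth points some 25 degrees below level.
- key_mid (a point): Centre of the spare key's square wooden fob, 22 x 22 x 56 mm with a red band. z runs along the fob towards the brass blade, x and y are square to its sides. It starts standing in the holder, blade up, the blade's end 66 mm below the rim. Lying flat, this point is 11 mm above what it lies on.
- key: The same key, about 50 g; origin at the centre of the fob's end face opposite the blade, same axes. The blade, 3 x 8 mm, stands out 26 mm on the axis beyond the fob.
- tray (a point): Centre of the inner floor of the dark wooden key tray fixed on the turntable: inside 42 mm along x by 112 mm along y, z up, rim 7 mm above the inner floor, rim 4 mm thick. The inner floor is about 29 mm above the shelf. The key fits lying along y either way round.
- turntable: Wooden lazy-susan turntable, 285 mm in diameter, its top 25 mm above the shelf; origin on its axis at shelf height. The foot is fixed to the shelf; the disc turns stiffly (0.4 N m). The tray's centre is 65 mm from the axis. It stands either left or right of the robot, and the holder on the other side.
- bell: Copper bell standing on the turntable, 52 mm in diameter, 53 mm tall; origin at the centre of its underside. Leave alone.
- paperweight: Blue glass marble paperweight on the turntable, 58 mm in diameter, 43 mm tall; origin at the centre of its underside. Leave alone.
- tape: Chrome tape measure on the turntable, 62 x 32 x 44 mm tall; origin at the centre of its underside. Leave alone.
Things that resemble listed ones, but are neither listed nor needed, are in the scene too. What is meant by the holder is not green, and is the smaller of those in its own colour.

How it is judged:
On the way, in this order (a step that is already met when the one before it is completed fails the run):
1. the holder lies on its side on the shelf, let go, with the key still inside (angle between holder's own z axis and vertical between 1.4 and 1.74 rad and height (world z) of holder_mid below 0.04 m and contact force between the fingers and holder below 0.3 N and z of key_mid in the frame of holder below 0.125 m and distance between key_mid and holder_mid below 0.09 m), for 0.2 s.
2. the foot of the holder is raised, its mouth pointing downwards (angle between holder's own z axis and vertical above 1.8 rad and contact force between the fingers and holder above 0.5 N and height (world z) of holder above 0.06 m), for 0.1 s.
3. the key is out of the holder and lies on the shelf (distance between key_mid and holder_mid above 0.115 m and height (world z) of key_mid below 0.022 m and angle between key's own z axis and vertical above 1.4 rad), for 0.2 s.
At the end, for the whole second after the job is handed in: The holder stands upright on the shelf (within 5 degrees), clear of the turntable; the key lies flat on the floor of the tray, its fob's centre within 14 mm across and 45 mm along of the tray's centre; both are let go and at rest (angle between holder's own z axis and vertical below 0.08 rad and height (world z) of holder below 0.006 m and horizontal distance between holder_mid and turntable above 0.165 m and x of key_mid in the frame of tray between -0.014 and 0.014 m and y of key_mid in the frame of tray between -0.045 and 0.045 m and z of key_mid in the frame of tray between 0.006 and 0.015 m and angle between key's own z axis and vertical above 1.45 rad and linear speed of each of key, holder below 0.02 m/s and contact force between the fingers and holder below 0.3 N and contact force between the fingers and key below 0.3 N); the robot touches nothing.
It fails at once if the holder is knocked or dropped over (turning faster than 5 rad/s) (angular speed of holder above 5 rad/s).
It fails at once if the bell, the paperweight or the tape measure is moved more than 40 mm or tipped over (distance of any of bell, paperweight, tape from where it was at the start of the episode above 0.04 m or angle between any of bell, paperweight, tape's own z axis and vertical above 0.6 rad).
It also fails if it takes over 72 s, if anything falls off the work surface, if the arm or the gripper's body presses on something with over 40 N, if the wrist force passes 120 N, or if a joint passes its speed limit or range.

ROBOT

A 6-joint arm with a two-finger parallel gripper is mounted at the origin on the work surface. World frame = base frame: x ahead of the robot, y to its left, z up, the work surface at z = 0. Lengths are in m, angles in rad, forces in N, time in s.
With the tool pointing down it reaches from about 0.375 to 0.975 m from the base axis. Payload 3.8 kg.
Tool frame: the origin (TCP) lies at the very end of the fingers, on their centre line; the grasp point (between the pads) lies 19 mm behind it; z points along the fingers, y is the direction in which the jaws open and shut (so a half turn about z gives the same grasp; the last joint's range is limited). The gripper opens to 85 mm and grips with 20 to 120 N. Pads are 22 mm wide; open, the fingers measure 114 mm over their backs; the gripper's body (76 mm by 85 mm) begins 54 mm behind the grasp point. The pads swing forward as they close: fully open they stand 13 mm farther back than shut.
Start: joints at [1.233, 0.264, 1.604, -0, 1.274, -0.037], TCP at [0.2, 0.645, 0.231] pointing down, gripper open.
Joint ranges: [-2.63, 2.63], [-0.94, 2.18], [0.31, 2.57], [-1.31, 4.45], [0, 2.66], [-2.55, 2.55]. Speed limits (rad/s): [2.57, 2.57, 3.14, 3.14, 3.14, 3.14].

INTERFACE

Orientations are given as a rotation vector (axis times angle).
In Python, from workcell import status, read_camera, camera_info, order gives the robot as it stands.
- The arm moves only by the tool move_arm, never from a script. Its argument "deltas" is a list of rows, each a list of 3 entries, a list of its own where there are three numbers: the turn, a rotation vector about the world's x, y, z as a fraction of full scale, then the shift along the world's x, y, z as a fraction of full scale, then the closure, from -1 (fully open) to 1 (shut), so that 0 is half open. A call has 1 to 20 rows; each row is the pose to reach, as a shift and turn from the pose commanded when the call began; what a row does not reach only later rows make up. Full scale, the value 1, is 0.1 m for a shift and pi/2 rad for a turn. A row lasts 1/8 s, in which the tool goes at most 62.5 mm and 10.7 degrees, less where a joint would pass 70% of its speed; a pose out of reach is approached as far as the arm can. A call with a number of a shift or a turn outside -1 to 1 is refused whole. A call with a gripper value outside its range is refused whole. The fingers move at their own pace and stop on an object; "grip_force" is the grip in N (left out, the last holds). Time passes only in rows, so rows that repeat a pose let the fingers close. It gives the time, the measured TCP pose, the force and the opening at its end, in the units of the state.
- status.read_state(): the state, without advancing time (a new reading comes with each control period).
- read_camera(name): name is "scene" or "top" or "wrist"; returns (picture, depth): 384x512x3 uint8, red, green, blue; 384x512 float32, m along the optical axis (not along the pixel's ray), 0 where there is no reading.
- camera_info(name): a dict with "K" (3x3 intrinsics, pixels), "R" (3x3) and "t" (3): a world point X has camera coordinates R X + t. Camera axes: x right, y down, z forward; pixel columns grow to the right and rows downward; lengths in m; the calibration is good to about 2 mm. A picture is of the moment at which its call begins: read the wrist's pose just before it. camera_info takes no time and is no camera call; for the wrist camera it gives the pose at the moment of the call.
- order.finish_job(): hands the job in, once; it reports no verdict.
The state is a dict: "time": time; "q": joint angles; "joint_vel": joint speeds; "joint_torque": joint torques, N m; "tool_pos": TCP position; "tcp_rot": TCP orientation; "wrist_force": force on the tool from outside, world axes, zero at the start; "torque": the same for the moment, N m; "width": opening from 0.0 (shut) to 1.0 (fully open).
Only numpy, scipy, OpenCV 4.12 (cv2) and the standard library are available. Lean on these libraries where they do the work, as an engineer would, in place of code of your own. Each camera call takes 0.05 s, during which the arm holds its last target. There are 200 camera calls.

## Working session

There is one attempt and no reset: what is moved stays moved. The work goes in short steps, Python scripts to look and compute and a tool call to move; the robot and the scene stay as the last step left them, time stands still between calls to the robot, and variables do not carry over. Pictures are saved under pics/ and viewed, about 8 in all and at most 12, crops included, and the job is handed in when it is done.

Besides the shell and the picture viewer there is one more tool, called after "Call:" by a JSON object that holds its "api" and its "payload", one argument or row to a line. move_arm: Moves the arm, as the interface text tells. Its arguments: {"type":"object","properties":{"deltas":{"type":"array","items":{"type":"array"}},"grip_force":{"type":"number"}},"required":["deltas"]}

```bash
mkdir -p pics; ls; cat > h.py <<'E'
import numpy as np, cv2
from workcell import status, read_camera, camera_info, order
def grab(n):
    ci=camera_info(n); im,d=read_camera(n)
    K,R,t=[np.array(ci[k]) for k in("K","R","t")]
    v,u=np.mgrid[:d.shape[0],:d.shape[1]]
    P=np.stack([(u-K[0,2])/K[0,0]*d,(v-K[1,2])/K[1,1]*d,d],-1)
    W=(P-t)@R
    W[d==0]=np.nan
    return im,d,W
E
python3 - <<'E'
from h import *
s=status.read_state();print(s)
ims=[]
for n in("scene","top"):
    im,d,W=grab(n);np.savez(f"{n}.npz",im=im,d=d,W=W);cv2.imwrite(f"pics/{n}0.png",im[...,::-1]);ims.append(im)
E
```

```text
pics
{'time': 0.0, 'q': array([ 1.23312875e+00,  2.64772254e-01,  1.60539151e+00,  7.46946673e-06,
        1.27367174e+00, -3.69123604e-02]), 'joint_vel': array([-0.00095191, -0.00154971, -0.00100632,  0.00052776, -0.00163579,
       -0.00059017]), 'joint_torque': array([ 9.86557534e-04, -5.15144920e+01, -3.67298448e+01,  7.45568923e-05,
        1.36513149e-02,  5.07469224e-06]), 'tool_pos': array([0.19972829, 0.64400935, 0.22993968]), 'tcp_rot': array([-0.47058618, -3.10571622,  0.0034589 ]), 'wrist_force': array([ 0.35619037, -0.79609785,  0.19870235]), 'torque': array([ 0.01720227, -0.0153669 , -0.0427252 ]), 'width': 0.9999341773375199}
```

View pics/top0.png

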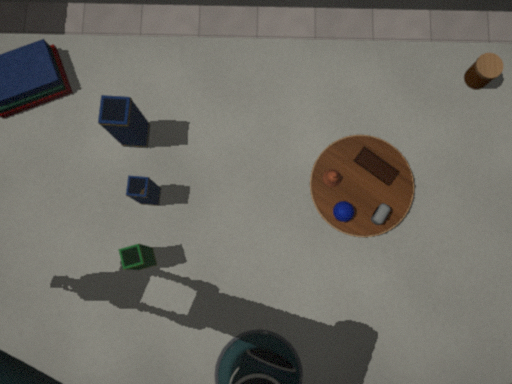

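View pics/scene0.png

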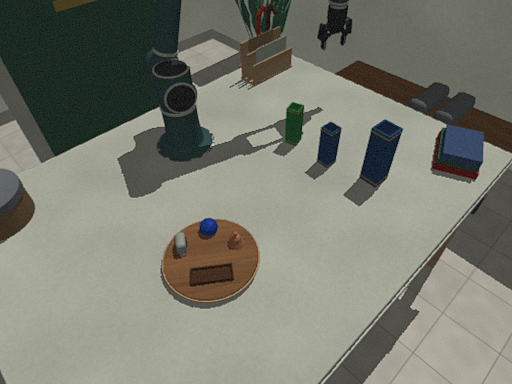

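In the top view there are three candidates: green at (133,256), small blue at (140,188) and big blue at (117,112). The target is "not green, the smaller of its colour", so the small blue at (140,188). The turntable is at (362,187), with the tray at (377,166). Next I measure and confirm it with a crop.

```bash
python3 - <<'E'
from h import *
D=np.load("top.npz");im,W=D["im"],D["W"]
D2=np.load("scene.npz")
c=np.hstack([cv2.resize(im[160:220,110:200],None,fx=4.4,fy=4.4,interpolation=3),cv2.resize(D2["im"][110:170,305:365],(264,264),interpolation=3)]);print(c.shape)
cv2.imwrite("pics/crop0.png",c[...,::-1])
def rect(m,name):
    p=W[m];r=cv2.minAreaRect(p[:,:2].astype(np.float32));print(name,len(p),np.round(r[0],4),np.round(r[1],4),round(r[2],1),"z",np.round(np.nanpercentile(p[:,2],[5,50,95]),3))
Z=W[...,2]; v,u=np.mgrid[:384,:512]
def box(a,b,c,d):return (u>a)&(u<b)&(v>c)&(v<d)
for nm,b in (("small",box(120,165,170,212)),("big",box(90,155,90,150)),("green",box(112,160,240,272))):
    zt=np.nanpercentile(Z[b],98);rect(b&(Z>zt-.012)&(Z<.4),nm+" top");print(zt)
# top from both cams for small: rims
W2=D2["W"]
for X,nm in((W,"top"),(W2,"scene")):
    q=X.reshape(-1,3);m=(np.abs(q[:,2]-.155)<.008)&(q[:,0]>.3)&(q[:,0]<.75)&(q[:,1]>.1)&(q[:,1]<.6);
    r=cv2.minAreaRect(q[m][:,:2].astype(np.float32));print(nm,m.sum(),r)
# turntable
b=box(300,425,125,245)&(Z>.015)&(Z<.032);(cx,cy),r=cv2.minEnclosingCircle(W[b][:,:2].astype(np.float32));print("tt",cx,cy,r)
b=box(300,425,125,245)
g=im.astype(int).sum(-1)
m=b&(Z>.02)&(Z<.045)&(g<150)
n,l,st,ce=cv2.connectedComponentsWithStats(m.astype(np.uint8))
for i in range(1,n):
    if st[i,4]>60:rect(l==i,f"dark{ce[i]}")
m=b&(Z>.042)
n,l,st,ce=cv2.connectedComponentsWithStats(m.astype(np.uint8))
for i in range(1,n):
    if st[i,4]>15:rect(l==i,f"obj{ce[i].round()}")
E
```

```text
(264, 660, 3)
small top 207 [0.4721 0.308 ] [0.0512 0.0515] 86.3 z [0.152 0.159 0.163]
0.16134752203491382
big top 424 [0.6467 0.3581] [0.0724 0.0729] 88.3 z [0.214 0.221 0.226]
0.2239759884065466
green top 214 [0.2986 0.3128] [0.0509 0.0521] 17.0 z [0.152 0.159 0.163]
0.16226862983861465
top 462 ((0.49051225185394287, 0.32757580280303955), (0.38546061515808105, 0.09116333723068237), 9.665782928466797)
scene 325 ((0.49303942918777466, 0.3246781826019287), (0.391529381275177, 0.08746927976608276), 6.63925838470459)
tt 0.5130449533462524 -0.2786402702331543 0.14616334438323975
dark[376.38194444 165.77199074] 864 [ 0.5637 -0.3224] [0.1317 0.059 ] 53.3 z [0.025 0.031 0.039]
dark[387.91935484 216.06451613] 62 [ 0.4237 -0.3484] [0.0136 0.0552] 61.7 z [0.021 0.025 0.031]
obj[332. 177.] 139 [ 0.5255 -0.1927] [0.033  0.0353] 85.8 z [0.044 0.057 0.078]
obj[343. 211.] 348 [ 0.4325 -0.2224] [0.055  0.0534] 46.4 z [0.047 0.061 0.069]
obj[380. 214.] 260 [ 0.427 -0.321] [0.0325 0.0561] 59.1 z [0.05  0.067 0.073]
```

View pics/crop0.png

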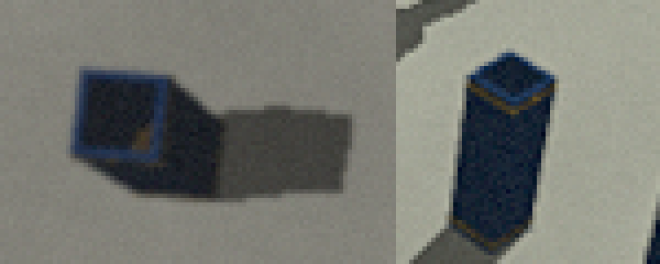

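The crop confirms the small blue holder: 51 mm square, 160 mm tall, with a brownish fob showing inside its lower right corner. Centre is about (0.472, 0.308), yaw about −3.7°. Next is a planner for the move numbers.

```bash
cat >> h.py <<'E'
from scipy.spatial.transform import Rotation as Ro
def tool(phi,al):
    "jaws along azimuth phi+90 deg, tool tilted al deg outward (towards azimuth phi) from down"
    p,a=np.radians([phi,al]); z=np.array([np.cos(p)*np.sin(a),np.sin(p)*np.sin(a),-np.cos(a)]); y=np.array([-np.sin(p),np.cos(p),0])
    return np.stack([np.cross(y,z),y,z],1)
def plan(wps,pos=None,R=None,flip=False):
    "wps: (grasp point, phi, al). prints fractional turn/shift from previous one"
    s=status.read_state()
    if pos is None: pos=s["tool_pos"]
    if R is None: R=Ro.from_rotvec(s["tcp_rot"]).as_matrix()
    for g,phi,al in wps:
        T=tool(phi,al); p=np.array(g)+.019*T[:,2]
        print("turn",np.round(Ro.from_matrix(T@R.T).as_rotvec()/(np.pi/2),3),"shift",np.round((p-pos)/.1,3),"tcp",np.round(p,3))
        pos,R=p,T
def stat():
    s=status.read_state(); R=Ro.from_rotvec(s["tcp_rot"]).as_matrix();z=R[:,2]
    print("t",round(s["time"],2),"q",np.round(s["q"],2),"tcp",np.round(s["tool_pos"],4),"grasp",np.round(s["tool_pos"]-.019*z,4),"z",np.round(z,3),"y",np.round(R[:,1],3),"F",np.round(s["wrist_force"],1),"w",round(s["width"],3))
E
python3 - <<'E'
from h import *
a=-3.7;z=tool(a,40)[:,2];g=np.array([.472,.308,.128])
plan([(g-.12*z,a,40),(g,a,40)])
E
```

```text
turn [-0.08  -0.438  0.145] shift [ 2.075 -3.318 -0.247] tcp [0.407 0.312 0.205]
turn [0. 0. 0.] shift [ 0.77  -0.05  -0.919] tcp [0.484 0.307 0.113]
```

Call:
{"api": "move_arm", "payload": {
  "deltas": [
    [[-0.02,-0.11,0.036],[0.25,-0.4,0.25],-1],
    [[-0.04,-0.22,0.072],[0.5,-0.8,0.5],-1],
    [[-0.06,-0.33,0.108],[0.5,-1,0.5],-1],
    [[-0.08,-0.438,0.145],[0.5,-1,0.5],-1],
    [[-0.08,-0.438,0.145],[0.5,-1,0.5],-1]
  ]
}}

```text
time: 0.72
tool_pos: [0.2475, 0.5433, 0.2781]
tcp_rot: [0.07, 2.444, -0.032]
wrist_force: [-0.2, -0.7, -1.1]
width: 1.005
```

Call:
{"api": "move_arm", "payload": {
  "deltas": [
    [[0,0,0],[0.3,-0.5,0],-1],
    [[0,0,0],[0.6,-1,0],-1],
    [[0,0,0],[0.6,-1,0],-1]
  ]
}}

```text
time: 1.1
tool_pos: [0.3116, 0.4412, 0.2813]
tcp_rot: [0.084, 2.444, -0.03]
wrist_force: [-1.0, 0.5, -0.3]
width: 1.001
```

Call:
{"api": "move_arm", "payload": {
  "deltas": [
    [[0,0,0],[0.35,-0.5,0],-1],
    [[0,0,0],[0.7,-1,0],-1],
    [[0,0,0],[0.7,-1,0],-1],
    [[0,0,0],[0.7,-1,0],-1]
  ]
}}

```text
time: 1.6
tool_pos: [0.3806, 0.3455, 0.2822]
tcp_rot: [0.08, 2.443, -0.024]
wrist_force: [0.1, 0.6, -0.2]
width: 1.001
```

```bash
python3 - <<'E'
from h import *
stat()
a=-3.7;z=tool(a,40)[:,2];g=np.array([.472,.308,.128])
plan([(g-.12*z,a,40),(g,a,40)])
E
```

```text
t 1.6 q [ 1.09 -0.28  2.2  -0.75  1.04 -0.08] tcp [0.3806 0.3455 0.2822] grasp [0.3684 0.3462 0.2968] z [ 0.641 -0.039 -0.767] y [0.064 0.998 0.003] F [ 0.1  0.6 -0.2] w 1.001
turn [-0.002 -0.    -0.   ] shift [ 0.266 -0.333 -0.769] tcp [0.407 0.312 0.205]
turn [0. 0. 0.] shift [ 0.77  -0.05  -0.919] tcp [0.484 0.307 0.113]
```

Call:
{"api": "move_arm", "payload": {
  "deltas": [
    [[0,0,0],[0.2,-0.33,-0.3],-1],
    [[0,0,0],[0.266,-0.333,-0.77],-1],
    [[0,0,0],[0.266,-0.333,-0.77],-1],
    [[0,0,0],[0.266,-0.333,-0.77],-1]
  ]
}}

```text
time: 2.1
tool_pos: [0.4068, 0.3134, 0.2058]
tcp_rot: [0.075, 2.442, -0.025]
wrist_force: [-0.8, 0.2, 1.0]
width: 0.996
```

```bash
python3 - <<'E'
from h import *
stat()
im,d,W=grab("wrist");cv2.imwrite("pics/w1.png",im[...,::-1])
a=-3.7;plan([((.472,.308,.128),a,40)])
E
```

```text
t 2.1 q [ 0.99 -0.24  2.32 -0.83  0.86 -0.02] tcp [0.4068 0.3134 0.2058] grasp [0.3946 0.3141 0.2204] z [ 0.642 -0.038 -0.766] y [0.061 0.998 0.002] F [-0.8  0.2  1. ] w 0.996
turn [-0.002  0.001 -0.002] shift [ 0.772 -0.065 -0.932] tcp [0.484 0.307 0.113]
```

View pics/w1.png

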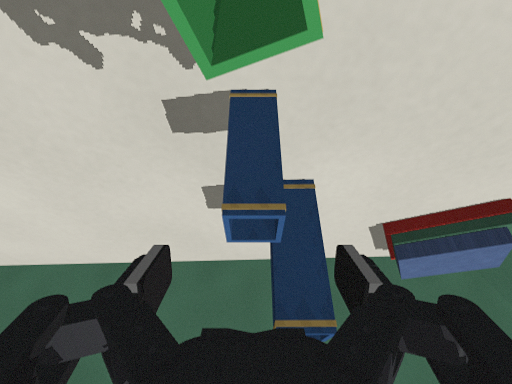

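The wrist view shows the small blue holder centred between the fingers, rim at (255,225). The green one is close at the top (245,35), so I check the wrist camera's clearance before advancing.

```bash
python3 - <<'E'
from h import *
c=camera_info("wrist");R=np.array(c["R"]);p=-R.T@np.array(c["t"]);print(p, p+[.077,-.006,-.093])
E
```

```text
[0.26063444 0.32220223 0.26910816] [0.33763444 0.31620223 0.17610816]
```

```bash
python3 - <<'E'
from h import *
a=-3.7;z=tool(a,30)[:,2];g=np.array([.472,.308,.134])
plan([(g-.1*z,a,30),(g,a,30)])
E
```

```text
turn [ 0.005  0.112 -0.002] shift [ 0.246 -0.031 -0.025] tcp [0.432 0.311 0.204]
turn [0. 0. 0.] shift [ 0.499 -0.032 -0.866] tcp [0.481 0.307 0.118]
```

Call:
{"api": "move_arm", "payload": {
  "deltas": [
    [[0.003,0.06,0],[0.1,0,0.2],-1],
    [[0.005,0.112,-0.002],[0.246,-0.031,0.1],-1],
    [[0.005,0.112,-0.002],[0.246,-0.031,-0.025],-1],
    [[0.005,0.112,-0.002],[0.246,-0.031,-0.025],-1],
    [[0.005,0.112,-0.002],[0.246,-0.031,-0.025],-1]
  ]
}}

```text
time: 2.78
tool_pos: [0.4301, 0.3083, 0.2011]
tcp_rot: [0.083, 2.619, -0.028]
wrist_force: [0.7, 0.6, 0.6]
width: 0.997
```

Call:
{"api": "move_arm", "payload": {
  "deltas": [
    [[0,0,0],[0.166,-0.01,-0.29],-1],
    [[0,0,0],[0.333,-0.02,-0.58],-1],
    [[0,0,0],[0.499,-0.032,-0.866],-1],
    [[0,0,0],[0.499,-0.032,-0.866],-1],
    [[0,0,0],[0.499,-0.032,-0.866],-1]
  ]
}}

```text
time: 3.4
tool_pos: [0.4808, 0.3056, 0.1159]
tcp_rot: [0.084, 2.618, -0.026]
wrist_force: [-0.3, 0.0, 0.3]
width: 0.996
```

```bash
python3 - <<'E'
from h import *
stat()
a=-3.7;plan([((.472,.308,.134),a,30)])
E
```

```text
t 3.4 q [ 0.74 -0.01  2.24 -0.65  0.64 -0.29] tcp [0.4808 0.3056 0.1159] grasp [0.4713 0.3063 0.1323] z [ 0.498 -0.035 -0.867] y [ 0.065  0.998 -0.002] F [-0.3  0.   0.3] w 0.996
turn [ 0.001 -0.001  0.   ] shift [0.007 0.018 0.017] tcp [0.481 0.307 0.118]
```

Call:
{"api": "move_arm", "payload": {
  "deltas": [
    [[0,0,0],[0.007,0.018,0.017],0],
    [[0,0,0],[0.007,0.018,0.017],0.3],
    [[0,0,0],[0.007,0.018,0.017],1],
    [[0,0,0],[0.007,0.018,0.017],1],
    [[0,0,0],[0.007,0.018,0.017],1],
    [[0,0,0],[0.007,0.018,0.017],1],
    [[0,0,0],[0.007,0.018,0.017],1],
    [[0,0,0],[0.007,0.018,0.017],1]
  ],
  "grip_force": 60
}}

```text
time: 4.4
tool_pos: [0.4828, 0.3083, 0.1188]
tcp_rot: [0.086, 2.616, -0.023]
wrist_force: [-1.8, 2.0, 6.5]
width: 0.577
```

Call:
{"api": "move_arm", "payload": {
  "deltas": [
    [[0,0,0],[0,0,0.25],1],
    [[0,0,0],[0,0,0.5],1],
    [[0,0,0],[0,0,0.5],1]
  ]
}}

```text
time: 4.78
tool_pos: [0.4823, 0.3074, 0.1682]
tcp_rot: [0.087, 2.617, -0.024]
wrist_force: [0.2, 0.2, -4.1]
width: 0.582
```

```bash
python3 - <<'E'
from h import *
stat()
plan([((.50,.06,.19),3,30)])
print("tip about, from upright at grasp (.5,.06,.19)")
plan([((.56,.06,.12),3,-60)],np.array([.5095,.0605,.1735]),tool(3,30))
E
```

```text
t 4.78 q [ 0.75 -0.08  2.19 -0.57  0.74 -0.39] tcp [0.4823 0.3074 0.1682] grasp [0.4728 0.308  0.1847] z [ 0.499 -0.034 -0.866] y [ 0.066  0.998 -0.   ] F [ 0.2  0.2 -4.1] w 0.582
turn [ 0.    -0.     0.076] shift [ 0.272 -2.469  0.053] tcp [0.509 0.06  0.174]
tip about, from upright at grasp (.5,.06,.19)
turn [-0.052  0.999  0.   ] shift [ 0.341 -0.014 -0.63 ] tcp [0.544 0.059 0.11 ]
```

Call:
{"api": "move_arm", "payload": {
  "deltas": [
    [[0,0,0],[0.03,-0.3,0.02],1],
    [[0,0,0.01],[0.06,-0.6,0.04],1],
    [[0,0,0.025],[0.09,-0.9,0.053],1],
    [[0,0,0.025],[0.09,-0.9,0.053],1]
  ],
  "grip_force": 90
}}

```text
time: 5.28
tool_pos: [0.4889, 0.2136, 0.169]
tcp_rot: [0.038, 2.624, -0.018]
wrist_force: [-0.4, -0.2, -2.6]
width: 0.572
```

Call:
{"api": "move_arm", "payload": {
  "deltas": [
    [[0,0,0],[0.03,-0.3,0],1],
    [[0,0,0.01],[0.06,-0.6,0],1],
    [[0,0,0.025],[0.09,-0.9,0],1],
    [[0,0,0.025],[0.09,-0.9,0],1]
  ]
}}

```text
time: 5.78
tool_pos: [0.4986, 0.125, 0.1701]
tcp_rot: [-0.013, 2.623, -0.001]
wrist_force: [0.5, -0.0, -3.5]
width: 0.58
```

Call:
{"api": "move_arm", "payload": {
  "deltas": [
    [[0,0,0.01],[0.03,-0.3,0],1],
    [[0,0,0.026],[0.09,-0.67,0],1],
    [[0,0,0.026],[0.09,-0.67,0],1],
    [[0,0,0.026],[0.09,-0.67,0],1]
  ]
}}

```text
time: 6.28
tool_pos: [0.5083, 0.0604, 0.1712]
tcp_rot: [-0.07, 2.621, 0.015]
wrist_force: [0.3, -0.4, -3.8]
width: 0.575
```

```bash
python3 - <<'E'
from h import *
stat()
plan([((.56,.06,.12),3,-60),((.56,.06,.028),3,-60)])
E
```

```text
t 6.28 q [ 0.08 -0.32  2.38 -0.03  0.57 -1.52] tcp [0.5083 0.0604 0.1712] grasp [0.4989 0.06   0.1877] z [ 0.496  0.024 -0.868] y [-0.053  0.999 -0.002] F [ 0.3 -0.4 -3.8] w 0.575
turn [-0.051  0.996 -0.001] shift [ 0.353 -0.013 -0.607] tcp [0.544 0.059 0.11 ]
turn [0. 0. 0.] shift [ 0.    0.   -0.92] tcp [0.544 0.059 0.018]
```

Call:
{"api": "move_arm", "payload": {
  "deltas": [
    [[-0.005,0.1,0],[0.05,0,0],1],
    [[-0.01,0.2,0],[0.1,0,0],1],
    [[-0.015,0.3,0],[0.15,0,0],1],
    [[-0.02,0.4,0],[0.2,0,-0.05],1],
    [[-0.025,0.5,0],[0.25,0,-0.1],1],
    [[-0.03,0.6,0],[0.3,-0.01,-0.2],1],
    [[-0.036,0.7,0],[0.35,-0.01,-0.3],1],
    [[-0.041,0.8,0],[0.35,-0.01,-0.4],1],
    [[-0.046,0.9,0],[0.35,-0.01,-0.5],1],
    [[-0.051,0.996,0],[0.353,-0.013,-0.607],1],
    [[-0.051,0.996,0],[0.353,-0.013,-0.607],1],
    [[-0.051,0.996,0],[0.353,-0.013,-0.607],1]
  ]
}}

```text
time: 7.78
tool_pos: [0.5447, 0.0598, 0.1113]
tcp_rot: [0.059, -2.1, 0.033]
wrist_force: [0.0, -0.2, -2.3]
width: 0.575
```

```bash
python3 - <<'E'
from h import *
stat()
im,d,W=grab("scene");cv2.imwrite("pics/s2.png",cv2.resize(im[60:330,120:420],None,fx=2,fy=2)[...,::-1])
plan([((.56,.06,.028),3,-60)])
E
```

```text
t 7.78 q [ 0.06  0.82  1.33  0.01  2.03 -1.57] tcp [0.5447 0.0598 0.1113] grasp [0.5611 0.0607 0.1209] z [-0.862 -0.048 -0.505] y [-0.056  0.998  0.001] F [ 0.  -0.2 -2.3] w 0.575
turn [-0.001  0.005 -0.002] shift [-0.016 -0.004 -0.946] tcp [0.544 0.059 0.018]
```

View pics/s2.png

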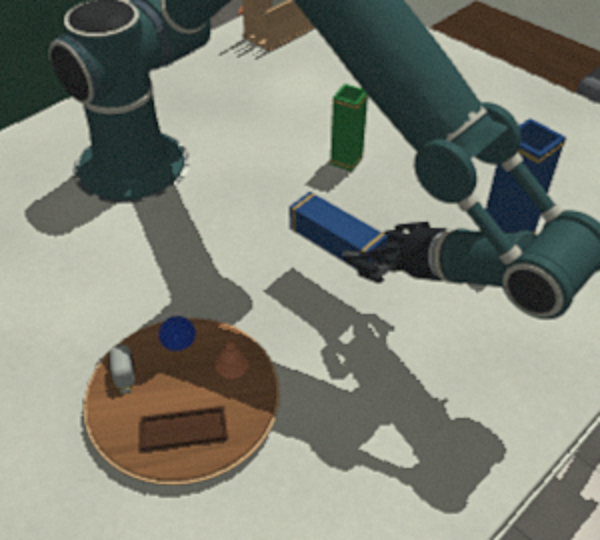

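The holder is level in the grip, with its foot towards the robot (300,220) and its mouth at (375,250). The wrist housing is low, so I check its height above the shelf before lowering.

```bash
python3 - <<'E'
from h import *
im,d,W=grab("scene")
m=(W[...,0]>.58)&(W[...,0]<.85)&(W[...,1]>-.05)&(W[...,1]<.2)&(W[...,2]>.03)
p=W[m];
for a in np.arange(.58,.86,.03):
    q=p[(p[:,0]>a)&(p[:,0]<a+.03)]
    if len(q)>5:print(round(a,2),len(q),np.round(np.percentile(q[:,2],[1,5,50,99]),3))
m=(W[...,2]>.03)&(W[...,0]>.4)&(W[...,0]<.57)&(W[...,1]>0)&(W[...,1]<.12)&(im[...,2]>im[...,0]*1.5)
q=W[m]
for a in np.arange(.4,.57,.03):
    r=q[(q[:,0]>a)&(q[:,0]<a+.03)]
    if len(r)>5:print("h",round(a,2),len(r),np.round(np.percentile(r[:,2],[1,99]),3))
E
```

```text
0.58 899 [0.135 0.147 0.483 0.522]
0.61 886 [0.149 0.166 0.463 0.502]
0.64 895 [0.163 0.18  0.441 0.482]
0.67 1066 [0.174 0.196 0.416 0.459]
0.7 1180 [0.188 0.219 0.394 0.436]
0.73 660 [0.202 0.217 0.355 0.409]
0.76 475 [0.222 0.233 0.324 0.356]
0.79 471 [0.242 0.266 0.318 0.336]
0.82 685 [0.253 0.268 0.327 0.335]
h 0.4 147 [0.144 0.64 ]
h 0.43 301 [0.106 0.619]
h 0.46 340 [0.106 0.6  ]
h 0.49 363 [0.106 0.577]
h 0.52 366 [0.107 0.561]
h 0.55 212 [0.125 0.543]
```

Call:
{"api": "move_arm", "payload": {
  "deltas": [
    [[0,0,0],[0,0,-0.2],1],
    [[0,0,0],[0,0,-0.4],1],
    [[0,0,0],[0,0,-0.6],1],
    [[0,0,0],[0,0,-0.75],1],
    [[0,0,0],[0,0,-0.85],1],
    [[0,0,0],[0,0,-0.9],1],
    [[0,0,0],[0,0,-0.92],1],
    [[0,0,0],[0,0,-0.94],1],
    [[0,0,0],[0,0,-0.94],1]
  ]
}}

```text
time: 9.0
tool_pos: [0.5444, 0.0586, 0.0178]
tcp_rot: [0.058, -2.097, 0.03]
wrist_force: [0.4, 0.2, -3.9]
width: 0.571
```

```bash
python3 - <<'E'
from h import *
stat()
im,d,W=grab("scene")
m=(W[...,0]>.4)&(W[...,0]<.57)&(W[...,1]>0)&(W[...,1]<.12)&(W[...,2]>.005)&(W[...,2]<.1)&(im[...,2]>im[...,0]*1.5)
q=W[m]
for a in np.arange(.4,.57,.02):
    r=q[(q[:,0]>a)&(q[:,0]<a+.02)]
    if len(r)>5:print("h",round(a,2),len(r),np.round(np.percentile(r[:,2],[1,99]),3))
E
```

```text
t 9.0 q [ 0.06  0.94  1.33  0.01  1.92 -1.57] tcp [0.5444 0.0586 0.0178] grasp [0.5608 0.0595 0.0274] z [-0.863 -0.045 -0.503] y [-0.054  0.999  0.002] F [ 0.4  0.2 -3.9] w 0.571
h 0.42 26 [0.017 0.054]
h 0.44 92 [0.008 0.055]
h 0.46 101 [0.011 0.054]
h 0.48 107 [0.008 0.054]
h 0.5 107 [0.01  0.055]
h 0.52 107 [0.008 0.055]
h 0.54 86 [0.028 0.056]
h 0.56 38 [0.029 0.056]
```

Call:
{"api": "move_arm", "payload": {
  "deltas": [
    [[0,0,0],[0,0,-0.01],1],
    [[0,0,0],[0,0,-0.02],1],
    [[0,0,0],[0,0,-0.03],1],
    [[0,0,0],[0,0,-0.03],1]
  ]
}}

```text
time: 9.55
tool_pos: [0.5443, 0.0586, 0.0161]
tcp_rot: [0.058, -2.095, 0.03]
wrist_force: [3.5, 0.6, 4.9]
width: 0.577
```

Call:
{"api": "move_arm", "payload": {
  "deltas": [
    [[0,0,0],[0,0,0],0.1],
    [[0,0,0],[0,0,0],-0.3],
    [[0,0,0],[0,0,0],-1],
    [[0,0,0],[0,0,0],-1],
    [[0,0,0],[0,0,0],-1],
    [[0,0,0],[0.26,0.013,0.15],-1],
    [[0,0,0],[0.52,0.027,0.3],-1],
    [[0,0,0],[0.8,0.042,0.5],-1],
    [[0,0,0],[0.8,0.042,1],-1],
    [[0,0,0],[0.8,0.042,1],-1]
  ]
}}

```text
time: 10.8
tool_pos: [0.6266, 0.0629, 0.1189]
tcp_rot: [0.058, -2.104, 0.03]
wrist_force: [0.2, 0.4, 0.9]
width: 0.998
```

```bash
python3 - <<'E'
from h import *
stat()
im,d,W=grab("scene");cv2.imwrite("pics/s3.png",cv2.resize(im[100:300,180:430],None,fx=2.4,fy=2.4)[...,::-1])
im,d,W=grab("top")
m=(W[...,0]>.3)&(W[...,0]<.6)&(W[...,1]>-.05)&(W[...,1]<.15)&(W[...,2]>.04)&(W[...,2]<.065)
n,l,st,ce=cv2.connectedComponentsWithStats(m.astype(np.uint8))
i=1+st[1:,4].argmax();q=W[l==i];print(len(q),cv2.minAreaRect(q[:,:2].astype(np.float32)),np.median(q[:,2]))
E
```

```text
t 10.8 q [ 0.06  0.96  1.06  0.01  2.16 -1.57] tcp [0.6266 0.0629 0.1189] grasp [0.6429 0.0638 0.1285] z [-0.86  -0.045 -0.509] y [-0.054  0.999  0.002] F [0.2 0.4 0.9] w 0.998
34 ((0.4271910488605499, 0.05131278559565544), (0.004235461354255676, 0.04587895795702934), 5.075859546661377) 0.04955719382165068
```

View pics/s3.png

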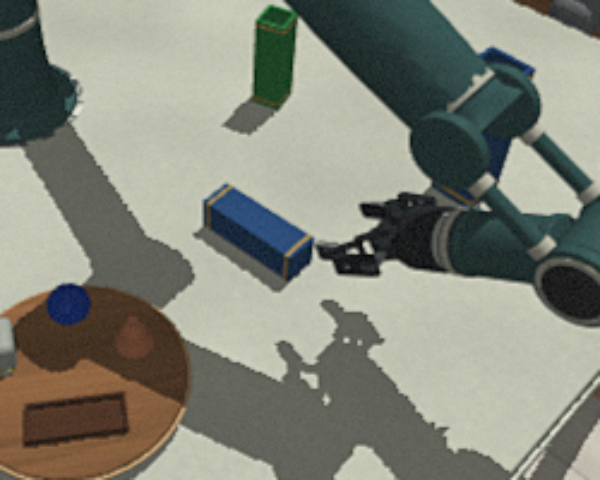

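The holder lies on its side, let go: foot at (215,205), mouth at (298,262) in the crop. Step 1 looks met. I regrasp nearer the foot.

```bash
python3 - <<'E'
from h import *
f=3.5
plan([((.49,.056,.14),f,15),((.49,.056,.03),f,15),((.515,.057,.10),f,-35)])
E
```

```text
turn [ 0.046 -0.829  0.003] shift [-1.297 -0.065  0.067] tcp [0.495 0.056 0.122]
turn [0. 0. 0.] shift [ 0.   0.  -1.1] tcp [0.495 0.056 0.012]
turn [-0.034  0.555  0.   ] shift [0.092 0.    0.728] tcp [0.504 0.056 0.084]
```

Call:
{"api": "move_arm", "payload": {
  "deltas": [
    [[0.005,-0.1,0],[-0.1,0,0.1],-1],
    [[0.01,-0.2,0],[-0.2,0,0.2],-1],
    [[0.016,-0.3,0],[-0.35,0,0.2],-1],
    [[0.022,-0.4,0],[-0.5,0,0.2],-1],
    [[0.028,-0.5,0],[-0.65,-0.03,0.2],-1],
    [[0.034,-0.6,0],[-0.8,-0.06,0.2],-1],
    [[0.04,-0.7,0],[-0.95,-0.065,0.2],-1],
    [[0.046,-0.829,0.003],[-1,-0.065,0.1],-1],
    [[0.046,-0.829,0.003],[-1,-0.065,0.067],-1]
  ]
}}

```text
time: 12.02
tool_pos: [0.5149, 0.0559, 0.1149]
tcp_rot: [-0.088, 2.893, 0.01]
wrist_force: [-0.8, -0.3, 0.2]
width: 1.001
```

Call:
{"api": "move_arm", "payload": {
  "deltas": [
    [[0,0,0],[-0.297,0,0],-1],
    [[0,0,0],[-0.297,0,0],-1],
    [[0,0,0],[-0.297,0,0],-1],
    [[0,0,0],[-0.297,0,0],-1]
  ]
}}

```text
time: 12.52
tool_pos: [0.4961, 0.0563, 0.1217]
tcp_rot: [-0.087, 2.88, 0.011]
wrist_force: [0.8, -0.4, 0.0]
width: 0.998
```

```bash
python3 - <<'E'
from h import *
stat()
im,d,W=grab("wrist");cv2.imwrite("pics/w4.png",im[...,::-1])
m=(W[...,0]>.3)&(W[...,0]<.7)&(W[...,1]>-.05)&(W[...,1]<.15)&(W[...,2]>.044)&(W[...,2]<.058)&(im[...,2]>im[...,0]*1.5)
n,l,st,ce=cv2.connectedComponentsWithStats(m.astype(np.uint8))
i=1+st[1:,4].argmax();q=W[l==i];print(len(q),cv2.minAreaRect(q[:,:2].astype(np.float32)),np.median(q[:,2]))
plan([((.49,.056,.03),3.5,15)])
E
```

```text
t 12.53 q [ 0.06 -0.14  2.27 -0.    0.75 -1.57] tcp [0.4961 0.0563 0.1217] grasp [0.4912 0.056  0.1401] z [ 0.257  0.015 -0.966] y [-0.061  0.998 -0.001] F [ 0.8 -0.4  0. ] w 0.998
9217 ((0.5073886513710022, 0.05636659264564514), (0.1367347091436386, 0.04996920004487038), 2.6975865364074707) 0.04975341387463674
turn [ 0.    -0.001  0.   ] shift [-0.008 -0.    -1.099] tcp [0.495 0.056 0.012]
```

View pics/w4.png

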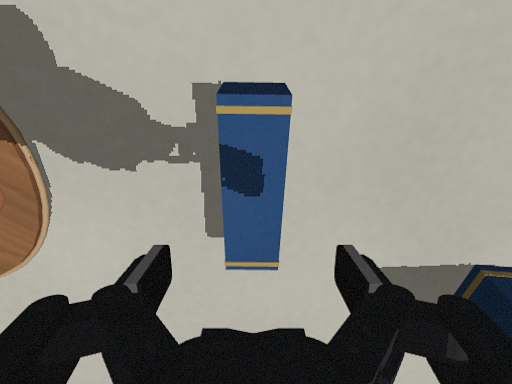

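The wrist view shows the lying holder centred between the fingers (x≈253), spanning rows 85–270, measured at (0.507, 0.056), yaw 2.7°.

Call:
{"api": "move_arm", "payload": {
  "deltas": [
    [[0,0,0],[-0.008,0,-0.3],-1],
    [[0,0,0],[-0.008,0,-0.6],-1],
    [[0,0,0],[-0.008,0,-0.85],-1],
    [[0,0,0],[-0.008,0,-1],-1],
    [[0,0,0],[-0.008,0,-1],-1]
  ]
}}

```text
time: 13.2
tool_pos: [0.4929, 0.0562, 0.02]
tcp_rot: [-0.088, 2.884, 0.011]
wrist_force: [-0.9, -0.1, -0.3]
width: 0.993
```

Call:
{"api": "move_arm", "payload": {
  "deltas": [
    [[0,0,0],[0,0,-0.07],-1],
    [[0,0,0],[0,0,-0.09],-1],
    [[0,0,0],[0,0,-0.09],0],
    [[0,0,0],[0,0,-0.09],0.3],
    [[0,0,0],[0,0,-0.09],1],
    [[0,0,0],[0,0,-0.09],1],
    [[0,0,0],[0,0,-0.09],1],
    [[0,0,0],[0,0,-0.09],1],
    [[0,0,0],[0,0,-0.09],1],
    [[0,0,0],[0,0,-0.09],1]
  ],
  "grip_force": 90
}}

```text
time: 14.45
tool_pos: [0.4942, 0.0563, 0.0129]
tcp_rot: [-0.087, 2.88, 0.011]
wrist_force: [-2.6, 0.1, 5.6]
width: 0.578
```

```bash
python3 - <<'E'
from h import *
stat()
plan([((.515,.057,.102),2.9,-35)])
E
```

```text
t 14.45 q [ 0.06  0.04  2.35 -0.    0.49 -1.56] tcp [0.4942 0.0563 0.0129] grasp [0.4893 0.056  0.0313] z [ 0.257  0.015 -0.966] y [-0.061  0.998 -0.   ] F [-2.6  0.1  5.6] w 0.578
turn [-0.031  0.554 -0.006] shift [0.099 0.001 0.735] tcp [0.504 0.056 0.086]
```

Call:
{"api": "move_arm", "payload": {
  "deltas": [
    [[0,0,0],[0,0,0.15],1],
    [[0,0.05,0],[0,0,0.35],1],
    [[-0.007,0.13,0],[0.02,0,0.5],1],
    [[-0.012,0.22,0],[0.04,0,0.6],1],
    [[-0.017,0.31,0],[0.06,0,0.7],1],
    [[-0.022,0.4,0],[0.08,0,0.735],1],
    [[-0.027,0.48,0],[0.099,0,0.735],1],
    [[-0.031,0.554,0],[0.099,0,0.735],1],
    [[-0.031,0.554,0],[0.099,0,0.735],1],
    [[-0.031,0.554,0],[0.099,0,0.735],1],
    [[-0.031,0.554,0],[0.099,0,0.735],1],
    [[-0.031,0.554,0],[0.099,0,0.735],1]
  ]
}}

```text
time: 15.95
tool_pos: [0.5034, 0.0563, 0.0867]
tcp_rot: [0.076, -2.53, 0.019]
wrist_force: [-0.8, 0.1, -2.1]
width: 0.575
```

```bash
python3 - <<'E'
from h import *
stat()
im,d,W=grab("scene");a=cv2.resize(im[130:290,220:400],None,fx=2.2,fy=2.2)
im,d,W=grab("top");b=cv2.resize(im[80:240,180:330],None,fx=2.2,fy=2.2)
cv2.imwrite("pics/s5.png",np.hstack([a,b])[...,::-1])
E
```

```text
t 15.95 q [ 0.06  0.5   1.69  0.    1.56 -1.57] tcp [0.5034 0.0563 0.0867] grasp [0.5142 0.0569 0.1022] z [-0.572 -0.031 -0.82 ] y [-0.059  0.998  0.003] F [-0.8  0.1 -2.1] w 0.575
```

View pics/s5.png

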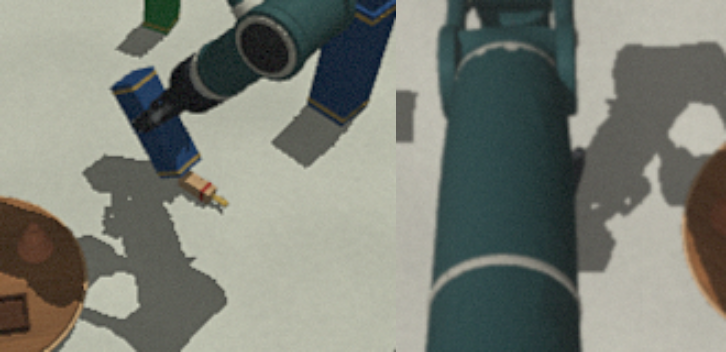

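The key is partly out: fob at (195,185), blade tip at (225,207) in the left crop. I withdraw the holder back along its axis so the key drops free.

Call:
{"api": "move_arm", "payload": {
  "deltas": [
    [[0,0,0],[-0.08,0,0.1],1],
    [[0,0,0],[-0.16,0,0.2],1],
    [[0,0,0],[-0.25,0,0.31],1],
    [[0,0,0],[-0.35,0,0.43],1],
    [[0,0,0],[-0.45,0,0.55],1],
    [[0,0,0],[-0.55,0,0.67],1],
    [[0,0,0],[-0.55,0,0.8],1],
    [[0,0,0],[-0.55,0,0.8],1],
    [[0,0,0],[-0.55,0,0.8],1]
  ]
}}

```text
time: 17.18
tool_pos: [0.4488, 0.0563, 0.1655]
tcp_rot: [0.076, -2.529, 0.02]
wrist_force: [0.4, -0.1, -3.7]
width: 0.573
```

```bash
python3 - <<'E'
from h import *
stat()
im,d,W=grab("scene");a=cv2.resize(im[130:290,220:400],None,fx=3.2,fy=3.2)
cv2.imwrite("pics/s6.png",a[...,::-1]);np.savez("s6.npz",im=im,W=W)
f=im.astype(int);m=(W[...,2]>.004)&(W[...,2]<.05)&(W[...,0]>.5)&(W[...,0]<.85)&(W[...,1]>-.1)&(W[...,1]<.25)&(f[...,0]-f[...,2]>25)
n,l,st,ce=cv2.connectedComponentsWithStats(m.astype(np.uint8))
for i in range(1,n):
    if st[i,4]>8:
        q=W[l==i];print(st[i],q.mean(0),cv2.minAreaRect(q[:,:2].astype(np.float32)),np.percentile(q[:,2],[2,98]))
E
```

```text
t 17.18 q [ 0.07  0.32  1.78  0.01  1.65 -1.57] tcp [0.4488 0.0563 0.1655] grasp [0.4597 0.0569 0.1811] z [-0.573 -0.031 -0.819] y [-0.059  0.998  0.003] F [ 0.4 -0.1 -3.7] w 0.573
[301 207  22  17 154] [0.61233973 0.05756445 0.01842836] ((0.6171307563781738, 0.06636299937963486), (0.08055870980024338, 0.03865298256278038), 4.671223163604736) [0.0064199 0.0253366]
```

View pics/s6.png

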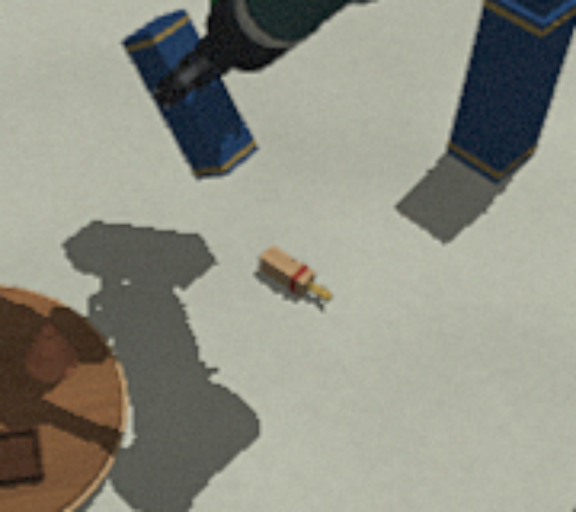

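The key lies flat on the shelf at about (0.615, 0.06), crop pixel (290,272), blade outward. I now lay the holder on its side at y≈0.155 so I can regrasp it for standing up.

```bash
python3 - <<'E'
from h import *
f=3
z=tool(f,-60)[:,2];g=np.array([.55,.158,.0265])
plan([((.48,.155,.12),f,15),((.48,.155,.0315),f,15),((.48,.155,.12),f,15),(g-.11*z+[0,0,.05],f,-60),(g-.08*z,f,-60),(g,f,-60)])
E
```

```text
turn [ 0.029 -0.556 -0.005] shift [ 0.364  0.99  -0.636] tcp [0.485 0.155 0.102]
turn [0. 0. 0.] shift [ 0.     0.    -0.885] tcp [0.485 0.155 0.013]
turn [0. 0. 0.] shift [0.    0.    0.885] tcp [0.485 0.155 0.102]
turn [-0.044  0.832  0.   ] shift [1.438 0.069 0.204] tcp [0.629 0.162 0.122]
turn [0. 0. 0.] shift [-0.259 -0.014 -0.65 ] tcp [0.603 0.161 0.057]
turn [0. 0. 0.] shift [-0.692 -0.036 -0.4  ] tcp [0.534 0.157 0.017]
```

Call:
{"api": "move_arm", "payload": {
  "deltas": [
    [[0,0,0],[0,0.2,0],1],
    [[0.005,-0.09,0],[0.06,0.4,0],1],
    [[0.01,-0.18,0],[0.12,0.6,0],1],
    [[0.015,-0.27,0],[0.18,0.8,-0.1],1],
    [[0.02,-0.36,0],[0.25,0.99,-0.2],1],
    [[0.025,-0.46,0],[0.364,0.99,-0.4],1],
    [[0.029,-0.556,-0.005],[0.364,0.99,-0.636],1],
    [[0.029,-0.556,-0.005],[0.364,0.99,-0.636],1],
    [[0.029,-0.556,-0.005],[0.364,0.99,-0.636],1]
  ]
}}

```text
time: 18.35
tool_pos: [0.4852, 0.1561, 0.1028]
tcp_rot: [-0.076, 2.88, 0.01]
wrist_force: [-0.1, 0.0, -2.8]
width: 0.575
```

Call:
{"api": "move_arm", "payload": {
  "deltas": [
    [[0,0,0],[0,0,-0.2],1],
    [[0,0,0],[0,0,-0.4],1],
    [[0,0,0],[0,0,-0.6],1],
    [[0,0,0],[0,0,-0.75],1],
    [[0,0,0],[0,0,-0.82],1],
    [[0,0,0],[0,0,-0.85],1],
    [[0,0,0],[0,0,-0.87],1],
    [[0,0,0],[0,0,-0.87],1]
  ]
}}

```text
time: 19.35
tool_pos: [0.4852, 0.1554, 0.0155]
tcp_rot: [-0.075, 2.878, 0.01]
wrist_force: [0.1, -0.1, -2.9]
width: 0.574
```

```bash
python3 - <<'E'
from h import *
stat()
im,d,W=grab("scene");cv2.imwrite("pics/s7.png",cv2.resize(im[110:270,220:400],None,fx=3.2,fy=3.2)[...,::-1])
m=(W[...,0]>.38)&(W[...,0]<.62)&(W[...,1]>.09)&(W[...,1]<.22)&(W[...,2]>.005)&(W[...,2]<.1)&(im[...,2]>im[...,0]*1.5)
q=W[m]
for a in np.arange(.4,.6,.02):
    r=q[(q[:,0]>a)&(q[:,0]<a+.02)]
    if len(r)>5:print("h",round(a,2),len(r),np.round(np.percentile(r[:,2],[1,99]),3))
E
```

```text
t 19.35 q [ 0.31  0.06  2.32 -0.13  0.51 -1.21] tcp [0.4852 0.1554 0.0155] grasp [0.4803 0.1551 0.0339] z [ 0.26   0.014 -0.966] y [-0.052  0.999 -0.   ] F [ 0.1 -0.1 -2.9] w 0.574
h 0.42 7 [0.008 0.051]
h 0.44 27 [0.007 0.095]
h 0.46 77 [0.014 0.096]
h 0.48 89 [0.009 0.073]
h 0.5 102 [0.009 0.056]
h 0.52 105 [0.011 0.057]
h 0.54 111 [0.007 0.057]
h 0.56 104 [0.005 0.057]
```

Still about 3 mm above the shelf. I lower, release, rise and swing round to the mouth end.

Call:
{"api": "move_arm", "payload": {
  "deltas": [
    [[0,0,0],[0,0,-0.01],1],
    [[0,0,0],[0,0,-0.02],1],
    [[0,0,0],[0,0,-0.03],1],
    [[0,0,0],[0,0,-0.03],1],
    [[0,0,0],[0,0,-0.03],0.1],
    [[0,0,0],[0,0,-0.03],-0.4],
    [[0,0,0],[0,0,-0.03],-1],
    [[0,0,0],[0,0,-0.03],-1],
    [[0,0,0],[0,0,-0.03],-1],
    [[0,0,0],[0,0,0.3],-1],
    [[0,0,0],[0,0,0.7],-1],
    [[0,0,0],[0,0,0.9],-1],
    [[0,0,0],[0,0,0.9],-1]
  ]
}}

```text
time: 21.02
tool_pos: [0.4867, 0.1559, 0.1073]
tcp_rot: [-0.075, 2.874, 0.012]
wrist_force: [0.2, -0.6, -0.2]
width: 0.999
```

Call:
{"api": "move_arm", "payload": {
  "deltas": [
    [[-0.005,0.1,0],[0.1,0,0.2],-1],
    [[-0.01,0.2,0],[0.25,0,0.3],-1],
    [[-0.016,0.3,0],[0.4,0,0.4],-1],
    [[-0.022,0.4,0],[0.55,0,0.4],-1],
    [[-0.028,0.5,0],[0.7,0.03,0.4],-1],
    [[-0.034,0.6,0],[0.85,0.05,0.4],-1],
    [[-0.039,0.7,0],[1,0.05,0.4],-1],
    [[-0.044,0.832,0],[1,0.069,0.3],-1],
    [[-0.044,0.832,0],[1,0.069,0.3],-1],
    [[-0.044,0.832,0],[1,0.069,0.3],-1]
  ]
}}

```text
time: 22.28
tool_pos: [0.5842, 0.1621, 0.1336]
tcp_rot: [0.055, -2.093, 0.033]
wrist_force: [0.6, 0.2, 0.9]
width: 1.0
```

Call:
{"api": "move_arm", "payload": {
  "deltas": [
    [[0,0,0],[0.25,0,0],-1],
    [[0,0,0],[0.44,0,0],-1],
    [[0,0,0],[0.44,0,0],-1],
    [[0,0,0],[0.44,0,0],-1]
  ]
}}

```text
time: 22.78
tool_pos: [0.629, 0.1625, 0.1382]
tcp_rot: [0.056, -2.1, 0.032]
wrist_force: [-0.2, 0.1, 0.4]
width: 0.998
```

```bash
python3 - <<'E'
from h import *
stat()
im,d,W=grab("wrist");cv2.imwrite("pics/w8.png",im[...,::-1]);np.savez("w8.npz",im=im,W=W)
m=(W[...,0]>.38)&(W[...,0]<.62)&(W[...,1]>.09)&(W[...,1]<.22)&(W[...,2]>.044)&(W[...,2]<.06)&(im[...,2]>im[...,0]*1.5)
q=W[m];print(len(q),cv2.minAreaRect(q[:,:2].astype(np.float32)),np.median(q[:,2]))
f=3;z=tool(f,-60)[:,2];g=np.array([.55,.158,.0265])
plan([(g-.08*z,f,-60),(g,f,-60)])
E
```

```text
t 22.77 q [ 0.16  0.98  0.99  0.12  2.2  -1.44] tcp [0.629  0.1625 0.1382] grasp [0.6453 0.1633 0.1478] z [-0.862 -0.046 -0.505] y [-0.053  0.999  0.   ] F [-0.2  0.1  0.4] w 0.998
4411 ((0.49834954738616943, 0.15557803213596344), (0.1602417379617691, 0.04982152208685875), 2.326289176940918) 0.049116889424209
turn [-0.     0.003 -0.001] shift [-0.259 -0.017 -0.806] tcp [0.603 0.161 0.057]
turn [0. 0. 0.] shift [-0.692 -0.036 -0.4  ] tcp [0.534 0.157 0.017]
```

View pics/w8.png

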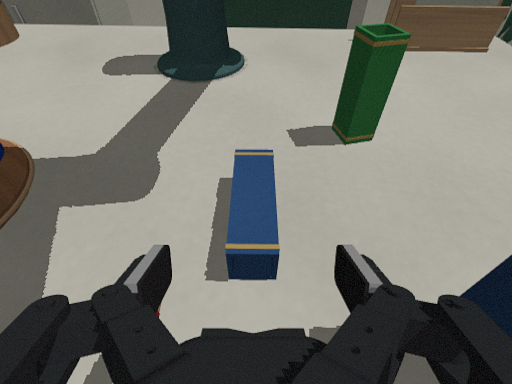

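Holder confirmed at (0.498, 0.156), yaw 2.3°, mouth towards the gripper. I approach and grip.

Call:
{"api": "move_arm", "payload": {
  "deltas": [
    [[0,0,0],[-0.1,0,-0.3],-1],
    [[0,0,0],[-0.2,-0.01,-0.6],-1],
    [[0,0,0],[-0.259,-0.017,-0.806],-1],
    [[0,0,0],[-0.259,-0.017,-0.806],-1],
    [[0,0,0],[-0.45,-0.03,-0.9],-1],
    [[0,0,0],[-0.65,-0.04,-1],-1],
    [[0,0,0],[-0.65,-0.04,-1],-1]
  ]
}}

```text
time: 23.7
tool_pos: [0.5634, 0.1583, 0.0359]
tcp_rot: [0.055, -2.094, 0.033]
wrist_force: [-0.2, 0.1, 0.1]
width: 0.999
```

```bash
python3 - <<'E'
from h import *
stat()
plan([((.55,.158,.0265),3,-60)])
E
```

```text
t 23.7 q [ 0.17  0.97  1.22  0.11  1.99 -1.47] tcp [0.5634 0.1583 0.0359] grasp [0.5798 0.1591 0.0454] z [-0.865 -0.046 -0.5  ] y [-0.053  0.999 -0.001] F [-0.2  0.1  0.1] w 0.999
turn [ 0.     0.    -0.001] shift [-0.298 -0.011 -0.189] tcp [0.534 0.157 0.017]
```

Call:
{"api": "move_arm", "payload": {
  "deltas": [
    [[0,0,0],[-0.15,-0.005,-0.09],-1],
    [[0,0,0],[-0.298,-0.011,-0.185],-1],
    [[0,0,0],[-0.298,-0.011,-0.185],-1],
    [[0,0,0],[-0.298,-0.011,-0.185],0],
    [[0,0,0],[-0.298,-0.011,-0.185],0.3],
    [[0,0,0],[-0.298,-0.011,-0.185],1],
    [[0,0,0],[-0.298,-0.011,-0.185],1],
    [[0,0,0],[-0.298,-0.011,-0.185],1],
    [[0,0,0],[-0.298,-0.011,-0.185],1],
    [[0,0,0],[-0.298,-0.011,-0.185],1],
    [[0,0,0],[-0.298,-0.011,-0.185],1]
  ],
  "grip_force": 90
}}

```text
time: 25.08
tool_pos: [0.5347, 0.1572, 0.0174]
tcp_rot: [0.055, -2.096, 0.032]
wrist_force: [4.3, 0.2, 5.5]
width: 0.575
```

```bash
python3 - <<'E'
from h import *
stat()
plan([((.52,.16,.165),3,-60),((.50,.16,.165),3,29.5),((.5,.16,.138),3,29.5)])
E
```

```text
t 25.07 q [ 0.18  0.95  1.31  0.11  1.93 -1.47] tcp [0.5347 0.1572 0.0174] grasp [0.5512 0.1581 0.0269] z [-0.864 -0.046 -0.502] y [-0.053  0.999 -0.   ] F [4.3 0.2 5.5] w 0.575
turn [-0.     0.001 -0.   ] shift [-0.312  0.019  1.381] tcp [0.504 0.159 0.156]
turn [ 0.052 -0.993  0.   ] shift [ 0.058  0.014 -0.07 ] tcp [0.509 0.16  0.148]
turn [0. 0. 0.] shift [ 0.    0.   -0.27] tcp [0.509 0.16  0.121]
```

Call:
{"api": "move_arm", "payload": {
  "deltas": [
    [[0,0,0],[-0.05,0,0.2],1],
    [[0,0,0],[-0.1,0,0.4],1],
    [[0,0,0],[-0.2,0,0.7],1],
    [[0,0,0],[-0.312,0.019,1],1],
    [[0,0,0],[-0.312,0.019,1],1],
    [[0,0,0],[-0.312,0.019,1],1]
  ]
}}

```text
time: 25.82
tool_pos: [0.5028, 0.1589, 0.1161]
tcp_rot: [0.055, -2.096, 0.033]
wrist_force: [-0.3, 0.8, -3.5]
width: 0.575
```

Call:
{"api": "move_arm", "payload": {
  "deltas": [
    [[0.005,-0.1,0],[0,0,0.1],1],
    [[0.01,-0.2,0],[0,0,0.2],1],
    [[0.016,-0.3,0],[0,0,0.3],1],
    [[0.021,-0.4,0],[0.01,0,0.38],1],
    [[0.026,-0.5,0],[0.02,0,0.38],1],
    [[0.031,-0.6,0],[0.03,0,0.36],1],
    [[0.036,-0.7,0],[0.04,0,0.36],1],
    [[0.042,-0.8,0],[0.05,0.01,0.34],1],
    [[0.047,-0.9,0],[0.058,0.014,0.32],1],
    [[0.052,-0.998,0],[0.058,0.014,0.31],1],
    [[0.052,-0.998,0],[0.058,0.014,0.31],1],
    [[0.052,-0.998,0],[0.058,0.014,0.31],1]
  ]
}}

```text
time: 27.32
tool_pos: [0.509, 0.1604, 0.1475]
tcp_rot: [-0.068, 2.62, 0.016]
wrist_force: [0.2, 0.5, -1.5]
width: 0.574
```

```bash
python3 - <<'E'
from h import *
stat()
im,d,W=grab("scene");cv2.imwrite("pics/s9.png",cv2.resize(im[60:260,200:400],None,fx=2.8,fy=2.8)[...,::-1])
m=(W[...,0]>.40)&(W[...,0]<.58)&(W[...,1]>.1)&(W[...,1]<.21)&(W[...,2]>.005)&(W[...,2]<.22)&(im[...,2]>im[...,0]*1.6)&(im[...,2]>40)
q=W[m]
for a in np.arange(.0,.22,.02):
    r=q[(q[:,2]>a)&(q[:,2]<a+.02)]
    if len(r)>5:print("h",round(a,2),len(r),np.round(np.percentile(r[:,0],[2,98]),4),np.round(np.percentile(r[:,1],[2,98]),4))
print(np.percentile(q[:,2],[.3,99.7]))
E
```

```text
t 27.32 q [ 0.36 -0.22  2.35 -0.3   0.53 -1.04] tcp [0.509  0.1604 0.1475] grasp [0.4996 0.1599 0.164 ] z [ 0.497  0.024 -0.868] y [-0.051  0.999 -0.001] F [ 0.2  0.5 -1.5] w 0.574
h 0.04 50 [0.4839 0.5264] [0.1327 0.18  ]
h 0.06 75 [0.4843 0.5267] [0.1337 0.1794]
h 0.08 81 [0.4823 0.5275] [0.1339 0.1794]
h 0.1 80 [0.4826 0.5267] [0.1327 0.1797]
h 0.12 86 [0.4836 0.5263] [0.1331 0.1789]
h 0.14 71 [0.4788 0.5268] [0.1337 0.1816]
h 0.16 95 [0.4772 0.5269] [0.1357 0.1824]
h 0.18 77 [0.4767 0.5268] [0.1365 0.1864]
[0.04652149 0.19315128]
```

View pics/s9.png

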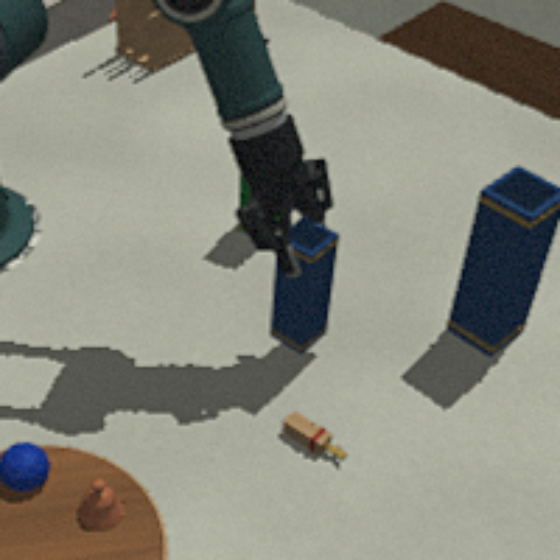

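The holder is upright in the grip: its edges show constant x from z 0.04 to 0.19, so tilt is near 0. Its foot is about 31 mm above the shelf, and the key is at crop (310,435).

Call:
{"api": "move_arm", "payload": {
  "deltas": [
    [[0,0,0],[0,0,-0.1],1],
    [[0,0,0],[0,0,-0.19],1],
    [[0,0,0],[0,0,-0.25],1],
    [[0,0,0],[0,0,-0.27],1],
    [[0,0,0],[0,0,-0.28],1],
    [[0,0,0],[0,0,-0.29],1],
    [[0,0,0],[0,0,-0.29],1]
  ]
}}

```text
time: 28.25
tool_pos: [0.5088, 0.1605, 0.1188]
tcp_rot: [-0.068, 2.617, 0.017]
wrist_force: [-0.4, 0.8, -2.6]
width: 0.576
```

Call:
{"api": "move_arm", "payload": {
  "deltas": [
    [[0,0,0],[0,0,-0.01],1],
    [[0,0,0],[0,0,-0.02],1],
    [[0,0,0],[0,0,-0.02],1]
  ]
}}

```text
time: 28.62
tool_pos: [0.5101, 0.1608, 0.1185]
tcp_rot: [-0.068, 2.614, 0.018]
wrist_force: [-2.5, -0.9, 5.7]
width: 0.576
```

Call:
{"api": "move_arm", "payload": {
  "deltas": [
    [[0,0,0],[0,0,-0.01],1],
    [[0,0,0],[0,0,-0.01],1]
  ]
}}

```text
time: 28.88
tool_pos: [0.5108, 0.161, 0.1186]
tcp_rot: [-0.068, 2.613, 0.018]
wrist_force: [-4.9, -1.0, 9.6]
width: 0.575
```

Call:
{"api": "move_arm", "payload": {
  "deltas": [
    [[0,0,0],[0,0,0],0.1],
    [[0,0,0],[0,0,0],-0.3],
    [[0,0,0],[0,0,0],-1],
    [[0,0,0],[0,0,0],-1],
    [[0,0,0],[0,0,0],-1],
    [[0,0,0],[-0.15,-0.007,0.26],-1],
    [[0,0,0],[-0.3,-0.014,0.52],-1],
    [[0,0,0],[-0.5,-0.024,0.868],-1],
    [[0,0,0],[-0.5,-0.024,0.868],-1]
  ]
}}

```text
time: 30.0
tool_pos: [0.46, 0.159, 0.2063]
tcp_rot: [-0.068, 2.611, 0.021]
wrist_force: [0.9, -0.4, -0.4]
width: 1.0
```

```bash
python3 - <<'E'
from h import *
stat()
im,d,W=grab("scene")
m=(W[...,0]>.40)&(W[...,0]<.58)&(W[...,1]>.1)&(W[...,1]<.21)&(W[...,2]>.005)&(W[...,2]<.22)&(im[...,2]>im[...,0]*1.6)&(im[...,2]>40)
q=W[m];print(np.percentile(q[:,2],[.3,99.7]))
for a in(.02,.06,.1,.14):
    r=q[(q[:,2]>a)&(q[:,2]<a+.02)];print("h",a,len(r),np.round(np.percentile(r[:,0],[2,98]),4),np.round(np.percentile(r[:,1],[2,98]),4))
plan([((.60,.06,.219),3,0)])
E
```

```text
t 30.0 q [ 0.41 -0.41  2.37 -0.27  0.7  -1.05] tcp [0.46   0.159  0.2063] grasp [0.4504 0.1584 0.2227] z [ 0.505  0.028 -0.863] y [-0.052  0.999  0.002] F [ 0.9 -0.4 -0.4] w 1.0
[0.00918702 0.16250323]
h 0.02 75 [0.4859 0.528 ] [0.1341 0.1828]
h 0.06 77 [0.4832 0.5281] [0.1349 0.1808]
h 0.1 79 [0.484  0.5277] [0.1333 0.1853]
h 0.14 113 [0.4785 0.5274] [0.1343 0.1854]
turn [-0.018  0.335  0.   ] shift [ 1.406 -0.985 -0.042] tcp [0.6  0.06 0.2 ]
```

Call:
{"api": "move_arm", "payload": {
  "deltas": [
    [[0,0,0],[0,-0.3,0.3],-1],
    [[0,0,0],[0,-0.7,0.4],-1],
    [[0,0.08,0],[0.2,-0.985,0.4],-1],
    [[-0.008,0.16,0],[0.5,-0.985,0.3],-1],
    [[-0.012,0.24,0],[0.8,-0.985,0.2],-1],
    [[-0.018,0.335,0],[1,-0.985,0],-1],
    [[-0.018,0.335,0],[1,-0.985,-0.04],-1],
    [[-0.018,0.335,0],[1,-0.985,-0.04],-1]
  ]
}}

```text
time: 31.05
tool_pos: [0.5574, 0.0592, 0.1954]
tcp_rot: [0.081, -3.132, 0.003]
wrist_force: [-0.2, -0.5, 0.4]
width: 0.998
```

Call:
{"api": "move_arm", "payload": {
  "deltas": [
    [[0,0,0],[0.3,0,0],-1],
    [[0,0,0],[0.4,0,0],-1],
    [[0,0,0],[0.4,0,0],-1],
    [[0,0,0],[0.4,0,0],-1]
  ]
}}

```text
time: 31.55
tool_pos: [0.5976, 0.0596, 0.1992]
tcp_rot: [0.082, -3.138, 0.003]
wrist_force: [-0.5, 0.4, -0.8]
width: 1.003
```

```bash
python3 - <<'E'
from h import *
stat()
im,d,W=grab("wrist");cv2.imwrite("pics/w10.png",im[...,::-1])
f=im.astype(int)
for lo,nm in((.015,"topface"),(.005,"all")):
    m=(W[...,2]>lo)&(W[...,2]<.05)&(W[...,0]>.5)&(W[...,0]<.75)&(W[...,1]>-.05)&(W[...,1]<.11)&(f[...,0]-f[...,2]>20)
    n,l,st,ce=cv2.connectedComponentsWithStats(m.astype(np.uint8))
    i=1+st[1:,4].argmax();q=W[l==i];print(nm,st[i],cv2.minAreaRect(q[:,:2].astype(np.float32)),q.mean(0),np.percentile(q[:,2],[5,50,98]))
E
```

```text
t 31.55 q [ 0.06  0.15  1.8  -0.    1.19 -1.56] tcp [0.5976 0.0596 0.1992] grasp [0.5977 0.0596 0.2182] z [-0.003 -0.002 -1.   ] y [-0.052  0.999 -0.002] F [-0.5  0.4 -0.8] w 1.003
topface [243 163  19  48 851] ((0.6074987053871155, 0.05882726237177849), (0.05911162495613098, 0.021289892494678497), 3.467133045196533) [0.60480607 0.05895931 0.02162282] [0.02043759 0.02169043 0.02315149]
all [ 243  162   19   65 1002] ((0.6187718510627747, 0.059835001826286316), (0.08176013827323914, 0.02171654999256134), 3.7253336906433105) [0.60980693 0.05936369 0.0201356 ] [0.01171913 0.02151888 0.02308116]
```

View pics/w10.png

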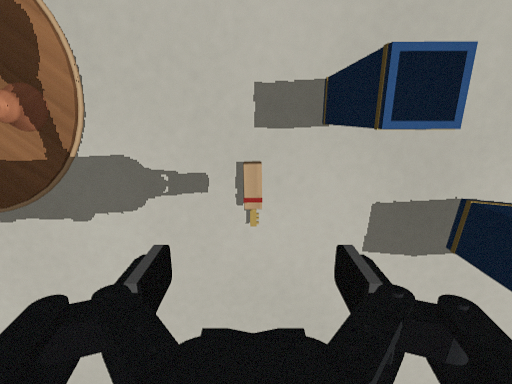

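The key is at (252,185) in the wrist view, lying straight: fob centre (0.606, 0.059), yaw 3.6°, blade outward. The holder stands clear at the right.

```bash
python3 - <<'E'
from h import *
plan([((.606,.059,.027),3.6,0)])
E
```

```text
turn [ 0.001 -0.002  0.007] shift [ 0.083 -0.005 -1.91 ] tcp [0.606 0.059 0.008]
```

Call:
{"api": "move_arm", "payload": {
  "deltas": [
    [[0,0,0.007],[0.083,-0.005,-0.4],-1],
    [[0,0,0.007],[0.083,-0.005,-0.9],-1],
    [[0,0,0.007],[0.083,-0.005,-1],-1],
    [[0,0,0.007],[0.083,-0.005,-1],-1]
  ]
}}

```text
time: 32.1
tool_pos: [0.6063, 0.059, 0.0983]
tcp_rot: [0.099, -3.135, 0.003]
wrist_force: [-0.1, -1.2, 0.1]
width: 1.003
```

Call:
{"api": "move_arm", "payload": {
  "deltas": [
    [[0,0,0],[0,0,-0.4],-1],
    [[0,0,0],[0,0,-0.7],-1],
    [[0,0,0],[0,0,-0.85],-1],
    [[0,0,0],[0,0,-0.9],-1],
    [[0,0,0],[0,0,-0.9],-1]
  ]
}}

```text
time: 32.72
tool_pos: [0.6081, 0.0591, 0.0097]
tcp_rot: [0.099, -3.138, 0.003]
wrist_force: [0.2, 0.2, 1.0]
width: 1.002
```

```bash
python3 - <<'E'
from h import *
stat();plan([((.606,.059,.027),3.6,0)])
E
```

```text
t 32.73 q [ 0.06  0.37  1.92 -0.    0.86 -1.58] tcp [0.6081 0.0591 0.0097] grasp [0.6082 0.0591 0.0287] z [-0.001 -0.002 -1.   ] y [-0.063  0.998 -0.002] F [0.2 0.2 1. ] w 1.002
turn [ 0.001 -0.001 -0.   ] shift [-0.021 -0.001 -0.017] tcp [0.606 0.059 0.008]
```

Call:
{"api": "move_arm", "payload": {
  "deltas": [
    [[0,0,0],[-0.021,0,-0.015],0],
    [[0,0,0],[-0.021,0,-0.015],0.5],
    [[0,0,0],[-0.021,0,-0.015],1],
    [[0,0,0],[-0.021,0,-0.015],1],
    [[0,0,0],[-0.021,0,-0.015],1],
    [[0,0,0],[-0.021,0,-0.015],1],
    [[0,0,0],[-0.021,0,-0.015],1],
    [[0,0,0],[-0.021,0,-0.015],1],
    [[0,0,0],[-0.021,0,-0.015],1]
  ],
  "grip_force": 30
}}

```text
time: 33.85
tool_pos: [0.6053, 0.059, 0.0073]
tcp_rot: [0.099, -3.137, 0.003]
wrist_force: [-0.9, -0.2, 5.4]
width: 0.249
```

Call:
{"api": "move_arm", "payload": {
  "deltas": [
    [[0,0,0],[0,0,0.3],1],
    [[0,0,0],[0,0,0.7],1],
    [[0,0,0],[0,0,1],1],
    [[0,0,0],[0,0,1],1],
    [[0,0,0],[0,0,1],1]
  ]
}}

```text
time: 34.48
tool_pos: [0.6036, 0.0589, 0.1052]
tcp_rot: [0.099, -3.134, 0.003]
wrist_force: [0.1, -0.8, -1.0]
width: 0.248
```

```bash
python3 - <<'E'
from h import *
stat()
D=np.load("top.npz");im0,W0=D["im"],D["W"]
im,d,W=grab("top")
v,u=np.mgrid[:384,:512]
def meas(im,W):
    Z=W[...,2];b=(u>300)&(u<425)&(v>125)&(v<245);g=im.astype(int).sum(-1)
    m=b&(Z>.018)&(Z<.045)&(g<120)&(W[...,0]>.49)
    n,l,st,ce=cv2.connectedComponentsWithStats(m.astype(np.uint8));i=1+st[1:,4].argmax();q=W[l==i];r=cv2.minAreaRect(q[:,:2].astype(np.float32));print("tray",len(q),r)
meas(im0,W0);meas(im,W)
cv2.imwrite("pics/t11.png",cv2.resize(im[100:250,200:430],None,fx=3,fy=3,interpolation=3)[...,::-1])
E
```

```text
t 34.48 q [ 0.06  0.25  1.87 -0.    1.03 -1.58] tcp [0.6036 0.0589 0.1052] grasp [0.6037 0.059  0.1242] z [-0.006 -0.002 -1.   ] y [-0.063  0.998 -0.002] F [ 0.1 -0.8 -1. ] w 0.248
tray 766 ((0.5631262063980103, -0.318058580160141), (0.12297181040048599, 0.052442796528339386), 53.14469528198242)
tray 35 ((0.506314218044281, -0.2304738610982895), (0.04126876965165138, 0.01587325893342495), 77.63343811035156)
```

The picture quota is used up, so from here I measure numerically. The key is gripped (width 0.248, about 21 mm). Next is the carry to the tray.

Call:
{"api": "move_arm", "payload": {
  "deltas": [
    [[0,0,-0.1],[0,-0.1,0.2],1],
    [[0,0,-0.2],[0,-0.25,0.4],1],
    [[0,0,-0.3],[0,-0.4,0.4],1],
    [[0,0,-0.4],[0,-0.55,0.4],1],
    [[0,0,-0.5],[0,-0.7,0.4],1],
    [[0,0,-0.6],[0,-0.85,0.4],1],
    [[0,0,-0.74],[-0.1,-0.95,0.4],1],
    [[0,0,-0.74],[-0.1,-0.95,0.4],1],
    [[0,0,-0.74],[-0.1,-0.95,0.4],1]
  ]
}}

```text
time: 35.65
tool_pos: [0.5944, -0.0357, 0.1456]
tcp_rot: [-1.635, -2.676, 0.0]
wrist_force: [-0.2, -0.4, -0.7]
width: 0.246
```

Call:
{"api": "move_arm", "payload": {
  "deltas": [
    [[0,0,-0.1],[0,-0.1,0],1],
    [[0,0,-0.2],[0,-0.25,0],1],
    [[0,0,-0.3],[0,-0.4,0],1],
    [[0,0,-0.4],[0,-0.55,0],1],
    [[0,0,-0.5],[0,-0.7,0],1],
    [[0,0,-0.6],[0,-0.85,0],1],
    [[0,0,-0.74],[-0.1,-0.95,0],1],
    [[0,0,-0.74],[-0.1,-0.95,0],1],
    [[0,0,-0.74],[-0.1,-0.95,0],1]
  ]
}}

```text
time: 36.78
tool_pos: [0.5853, -0.1304, 0.1467]
tcp_rot: [-2.837, -1.342, -0.004]
wrist_force: [-0.5, -0.3, -0.7]
width: 0.253
```

Call:
{"api": "move_arm", "payload": {
  "deltas": [
    [[0,0,0],[-0.05,-0.5,0],1],
    [[0,0,0],[-0.1,-0.95,0],1],
    [[0,0,0],[-0.1,-0.95,0],1],
    [[0,0,0],[-0.1,-0.95,0],1]
  ]
}}

```text
time: 37.28
tool_pos: [0.5751, -0.2253, 0.1467]
tcp_rot: [-2.838, -1.339, -0.004]
wrist_force: [-0.5, 0.2, -0.1]
width: 0.246
```

```bash
python3 - <<'E'
from h import *
stat()
for cam in("wrist","scene"):
    im,d,W=grab(cam);np.savez(f"p_{cam}.npz",im=im,W=W)
    Z=W[...,2];g=im.astype(int).sum(-1)
    R=np.hypot(W[...,0]-.563,W[...,1]+.32)
    b=(R<.09)&(Z>.015)&(Z<.05)
    print(cam,b.sum(),np.percentile(g[b],[5,20,40,60,80,95]))
    for th in(110,140):
        m=b&(g<th);n,l,st,ce=cv2.connectedComponentsWithStats(m.astype(np.uint8))
        i=1+st[1:,4].argmax();q=W[l==i];print(th,st[i],cv2.minAreaRect(q[:,:2].astype(np.float32)),np.percentile(q[:,2],[5,50,95]))
    # rim by height
    m=b&(Z>.0325)&(Z<.042);q=W[m]
    if len(q)>20:print("rim",len(q),cv2.minAreaRect(q[:,:2].astype(np.float32)),np.percentile(q[:,2],[5,50,95]))
E
```

```text
t 37.27 q [-0.42  0.22  1.82  0.01  1.1   0.27] tcp [ 0.5751 -0.2253  0.1467] grasp [ 0.5751 -0.2254  0.1657] z [ 0.001  0.005 -1.   ] y [ 0.772 -0.636 -0.002] F [-0.5  0.2 -0.1] w 0.246
wrist 7927 [ 87. 108. 171. 305. 326. 343.]
110 [ 275  209   51   72 1642] ((0.5767686367034912, -0.29894348978996277), (0.07987187802791595, 0.04948580265045166), 54.8234977722168) [0.02748649 0.02883994 0.03596824]
140 [ 275  208   51   73 2005] ((0.5768495798110962, -0.2989127039909363), (0.07969368994235992, 0.04988808184862137), 54.3795166015625) [0.02741442 0.02885224 0.03592526]
rim 654 ((0.565169632434845, -0.3151582181453705), (0.11958952993154526, 0.049955815076828), 54.282840728759766) [0.0332442  0.03543557 0.03650311]
scene 2710 [ 81.45 119.   151.   258.   287.   303.55]
110 [190 264  43  22 454] ((0.5611441731452942, -0.3127050995826721), (0.11975188553333282, 0.0610729455947876), 54.83121109008789) [0.02618667 0.02993773 0.03692331]
140 [190 264  44  35 637] ((0.5659637451171875, -0.3158623278141022), (0.12006727606058121, 0.1031741127371788), 21.399883270263672) [0.02417763 0.02929625 0.03675453]
rim 202 ((0.5639556050300598, -0.3149873614311218), (0.11905130743980408, 0.05331629514694214), 54.587310791015625) [0.03285632 0.03552933 0.03838117]
```

The tray rim is well resolved: outer 119.6 x 50.0 mm, centre (0.5652, −0.3152), long axis 54.3°. That calls for jaw azimuth −35.7°, a turn of +0.042.

Call:
{"api": "move_arm", "payload": {
  "deltas": [
    [[0,0,0.02],[-0.05,-0.45,0],1],
    [[0,0,0.042],[-0.1,-0.9,0],1],
    [[0,0,0.042],[-0.1,-0.9,-0.2],1],
    [[0,0,0.042],[-0.1,-0.9,-0.4],1],
    [[0,0,0.042],[-0.1,-0.9,-0.6],1],
    [[0,0,0.042],[-0.1,-0.9,-0.8],1],
    [[0,0,0.042],[-0.1,-0.9,-0.8],1],
    [[0,0,0.042],[-0.1,-0.9,-0.8],1]
  ]
}}

```text
time: 38.38
tool_pos: [0.5653, -0.3159, 0.0671]
tcp_rot: [-2.794, -1.431, -0.004]
wrist_force: [0.2, 0.1, -0.1]
width: 0.247
```

```bash
python3 - <<'E'
from h import *
stat();plan([((.5652,-.3152,.0375+.019),54.3-180,0)])
im,d,W=grab("wrist");R=np.hypot(W[...,0]-.563,W[...,1]+.32);Z=W[...,2]
m=(R<.09)&(Z>.0325)&(Z<.042);q=W[m];print("rim",len(q),cv2.minAreaRect(q[:,:2].astype(np.float32)))
E
```

```text
t 38.38 q [-0.55  0.36  1.81  0.    0.98  0.07] tcp [ 0.5653 -0.3159  0.0671] grasp [ 0.5653 -0.316   0.0861] z [ 0.001  0.004 -1.   ] y [ 0.811 -0.585 -0.001] F [ 0.2  0.1 -0.1] w 0.247
turn [-0.002  0.001  0.001] shift [-0.001  0.007 -0.296] tcp [ 0.565 -0.315  0.037]
rim 1886 ((0.564904510974884, -0.31560665369033813), (0.11960668116807938, 0.05019058659672737), 54.12120819091797)
```

Call:
{"api": "move_arm", "payload": {
  "deltas": [
    [[0,0,0],[0,0.004,-0.1],1],
    [[0,0,0],[0,0.004,-0.2],1],
    [[0,0,0],[0,0.004,-0.25],1],
    [[0,0,0],[0,0.004,-0.28],1],
    [[0,0,0],[0,0.004,-0.29],1],
    [[0,0,0],[0,0.004,-0.295],1],
    [[0,0,0],[0,0.004,-0.295],1]
  ]
}}

```text
time: 39.3
tool_pos: [0.5651, -0.3158, 0.0376]
tcp_rot: [-2.794, -1.43, -0.004]
wrist_force: [-0.3, -0.7, -1.0]
width: 0.245
```

Call:
{"api": "move_arm", "payload": {
  "deltas": [
    [[0,0,0],[0,0,0],0.4],
    [[0,0,0],[0,0,0],0.2],
    [[0,0,0],[0,0,0],0.1],
    [[0,0,0],[0,0,0],0],
    [[0,0,0],[0,0,0],0],
    [[0,0,0],[0,0,0.3],0],
    [[0,0,0],[0,0,0.7],0],
    [[0,0,0],[0,0,1],0],
    [[0,0,0],[0,0,1],0],
    [[0,0,0],[0,0,1],0]
  ]
}}

```text
time: 40.55
tool_pos: [0.5643, -0.3153, 0.1365]
tcp_rot: [-2.793, -1.429, -0.003]
wrist_force: [-0.0, 0.6, -1.0]
width: 0.5
```

Call:
{"api": "move_arm", "payload": {
  "deltas": [
    [[0,0,0],[0,0.3,0.2],-1],
    [[0,0,0],[0,0.5,0.3],-1],
    [[0,0,0],[0,0.5,0.3],-1],
    [[0,0,0],[0,0.5,0.3],-1]
  ]
}}

```text
time: 41.05
tool_pos: [0.5645, -0.2657, 0.1665]
tcp_rot: [-2.793, -1.43, -0.002]
wrist_force: [-0.5, 0.0, 1.1]
width: 1.001
```

```bash
python3 - <<'E'
from h import *
stat()
for cam in ("wrist","scene"):
    im,d,W=grab(cam);Z=W[...,2];f=im.astype(int)
    R=np.hypot(W[...,0]-.565,W[...,1]+.3155)
    m=(R<.09)&(Z>.0325)&(Z<.0395)&(f.sum(-1)<170);q=W[m];r=cv2.minAreaRect(q[:,:2].astype(np.float32));print(cam,"rim",len(q),r)
    m=(R<.06)&(Z>.041)&(Z<.07);q=W[m]
    if len(q)>10:
        k=cv2.minAreaRect(q[:,:2].astype(np.float32));print("fob",len(q),k,np.percentile(q[:,2],[3,50,97]))
        a=np.radians(54.2);l=np.array([np.cos(a),np.sin(a)]);dd=np.array(k[0])-[.565,-.3155];print("along",dd@l,"across",dd@[l[1],-l[0]])
    if cam=="scene":
        m=(W[...,0]>.40)&(W[...,0]<.58)&(W[...,1]>.1)&(W[...,1]<.21)&(Z>.005)&(Z<.22)&(im[...,2]>im[...,0]*1.6)&(im[...,2]>40)
        q=W[m];print(np.percentile(q[:,2],[.3,99.7]))
        for a in(.02,.06,.1,.14):
            r=q[(q[:,2]>a)&(q[:,2]<a+.02)];print("h",a,len(r),np.round(np.percentile(r[:,0],[2,98]),4),np.round(np.percentile(r[:,1],[2,98]),4))
W0=np.load("scene.npz")["W"]
c=(W0[...,0]>.36)&(W0[...,0]<.6)&(W0[...,1]<-.15)&(W0[...,1]>-.40)
for n,X in(("before",W0),("after",W)):
    m=(X[...,2]>.048)&(X[...,2]<.09)&(np.hypot(X[...,0]-.513,X[...,1]+.2786)<.14)
    nn,l,st,ce=cv2.connectedComponentsWithStats(m.astype(np.uint8))
    print(n,[np.round(X[l==i].mean(0),3).tolist()+[int(st[i,4])] for i in range(1,nn) if st[i,4]>10])
E
```

```text
t 41.05 q [-0.48  0.22  1.78  0.    1.14  0.14] tcp [ 0.5645 -0.2657  0.1665] grasp [ 0.5646 -0.2657  0.1855] z [-0.     0.004 -1.   ] y [ 0.811 -0.584 -0.003] F [-0.5  0.   1.1] w 1.001
wrist rim 521 ((0.5647386312484741, -0.31572508811950684), (0.12041863799095154, 0.04982752352952957), 54.07541275024414)
fob 1286 ((0.5573787689208984, -0.326438844203949), (0.0812445729970932, 0.022209515795111656), 53.84593963623047) [0.04140915 0.05040644 0.05171449]
along -0.01333019836795564 across 0.00021745608817315054
scene rim 166 ((0.5638262033462524, -0.31467539072036743), (0.11865183711051941, 0.052872300148010254), 53.81731414794922)
fob 193 ((0.5572708249092102, -0.32566702365875244), (0.0787164568901062, 0.026047131046652794), 51.16361618041992) [0.04150319 0.0499588  0.05331594]
along -0.012767345327100056 across -0.0003215757458092649
[0.0161802  0.16231117]
h 0.02 76 [0.4848 0.5272] [0.1335 0.1811]
h 0.06 78 [0.4829 0.528 ] [0.1347 0.1812]
h 0.1 87 [0.4836 0.528 ] [0.134  0.1825]
h 0.14 118 [0.478  0.5266] [0.1352 0.1875]
before [[0.44, -0.226, 0.06, 208], [0.532, -0.196, 0.06, 95], [0.433, -0.323, 0.065, 188]]
after [[0.437, -0.231, 0.061, 145], [0.532, -0.196, 0.06, 94], [0.433, -0.323, 0.065, 190], [0.565, -0.316, 0.051, 134]]
```

```bash
python3 -c "
from h import *
print(order.finish_job())"
```

```text
the job is handed in; nothing more can be done
None
```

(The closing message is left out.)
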